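Rock the pendulum gauge on a microscope's pillar stub to its set mark

TASK

Lift the dust cap off the pillar stub of the dismantled microscope stand and set it down the right way up in the middle of the rubber mat. Then pick up the pendulum angle gauge, stand its foot level on the crown of the stub's uneven top for a moment, and, pressing only lightly, rock it there about the crown until the swinging pointer settles on the brass mark. Finish while still holding it like that: gauge in the gripper, foot bearing on the stub, pointer still on the mark; leave the other things on the bench where they are.

Things in the scene. Friction and masses are not known exactly. Their poses are not given: they have to be found in the camera images.
- stub: fixed microscope pillar stub: white round flange 96 mm across, 30 mm high, then a steel post 60 mm across up to z = 56 mm. On top: a rounded ridge along stub x (lying cylinder 40 mm long, radius 12, axis at y = +6, z = 58 mm) and a lower hump at y = -18 mm, top z = 62 mm. Origin: centre of the underside, z up. At first the cap hides post and ridge
- crown (a point): middle of the highest line of the stub's ridge, 70 mm above the bench; axes as the stub's (x along the ridge, z up). The ridge's axis lies 12 mm below this point
- cap: loose grey plastic dust cap, 90 g: an upside-down round cup 78 mm across, 48 mm high, open below, with a round grip knob 24 mm across on top (48 to 78 mm above the rim). It starts over the post, rim on the flange 30 mm above the bench; lift it 45 mm to clear the ridge. Origin: centre of the rim's lower edge, z up
- mat: thin black rubber mat lying on the bench, 140 x 140 mm, 3 mm thick, fixed; origin: centre of its underside
- gauge: loose two-faced pendulum angle gauge, about 0.38 kg: flat foot bar 36 (x) x 120 (y) x 12 mm, upright white dial plate 6 x 110 mm to z = 112, top rail 26 x 60 mm to z = 122, square grey grip post 26 x 26 mm from z = 122 to 167 mm. Origin: centre of the foot's underside; x normal to the dial, z up. It starts upright on the bench, x roughly away from the robot
- gauge_handle (a point): middle of the gauge's grip post, at gauge (0, 0, 147) mm; axes as the gauge's
- pointer (a joint): angle of the dark steel pointer, a free pendulum seen on both faces, pivot at gauge (0, 0, 100) mm; right-handed about gauge x, 0 when along gauge -z. It stays plumb: leaning the gauge by -a about its own x axis (its top towards its +y) makes it read +a. It swings at about 2 Hz and calms within about 2 s
- mark (a joint): angle of the brass mark, same pivot and sense as the pointer; preset between 0.19 and 0.36 rad (always positive: the gauge's top must lean to its +y), does not move by itself. With gauge x along stub x the gauge leans away from the lower hump
- needle_tip (a point): lower tip of the pointer, 66 mm from its pivot; its z axis runs from the tip to the pivot
- mark_tab (a point): upper edge of the brass mark tab (9 mm wide along the arc, i.e. 0.06 rad either side of its middle), 70.5 mm from the pivot; its z axis runs to the pivot
- hexkeys: bystander: set of hex keys in a red clip, 130 x 36 mm, 25 mm high at the bent ends, lying along x
- screwdriver: bystander: green-handled screwdriver lying along x
- tape: bystander: roll of tape, 84 mm across, 45 mm high, lying flat
- mug: bystander: white mug, 78 mm across, 92 mm high
- phone: bystander: phone lying flat, 75 x 155 x 9 mm
- jar: bystander: small jar with a steel lid, 60 mm across, 70 mm high
Things that resemble listed ones, but are neither listed nor needed, are in the scene too. Leave any red look-alike of the cap alone.

How it is judged:
By the outcome, as a careful person would: the job done as asked, in the order asked, and still so for the second after the job is handed in, while the arm keeps its last pose, push and grip.
It also fails if it takes over 72 s, if anything falls off the work surface, if the arm or the gripper's body presses on something with over 40 N, if the wrist force passes 120 N, or if a joint passes its speed limit or range.

ROBOT

A 6-joint arm with a two-finger parallel gripper is mounted at the origin on the work surface. World frame = base frame: x ahead of the robot, y to its left, z up, the work surface at z = 0. Lengths are in mm, angles in degrees, forces in N, time in s.
With the tool pointing down it reaches from about 350 to 850 mm from the base axis. Payload 8.1 kg.
Tool frame: the origin (TCP) lies midway between the tips of the shut fingers; the grasp point (between the pads) lies 19 mm behind it; z points along the fingers, y is the line along which they close (so a half turn about z gives the same grasp; the last joint's range is limited). The gripper opens to 85 mm and grips with 20 to 120 N. Pads are 22 mm wide; open, the fingers measure 114 mm over their backs; the gripper's body (76 mm by 85 mm) begins 54 mm behind the grasp point. The pads swing forward as they close: fully open they stand 13 mm farther back than shut.
Start: joints at [60.31, 7.471, 85.268, -0, 87.261, -4.893], TCP at [251.628, 544.691, 195.992] pointing down, gripper open.
Joint ranges: [-169.43, 169.43], [-51.17, 129.36], [1.28, 143.12], [-76.62, 256.62], [0, 156.53], [-152.29, 152.29]. Speed limits (degrees/s): [136.94, 136.94, 159.86, 180, 180, 180].

INTERFACE

Orientations are given as [roll, pitch, yaw] about the fixed x, y, z axes, in that order (R = Rz(yaw) Ry(pitch) Rx(roll)).
In Python, from bench import r gives the robot as it stands. The module is installed in compiled form; this text tells all that it offers.
- The arm moves only by the tool jog_arm, never from a script. Its argument "rows" is a list of rows, each a list of 2 entries, a list of its own where there are three numbers: the shift along the tool's x, y, z in mm, then the turn, a rotation vector about the tool's x, y, z in rad. A call has 1 to 10 rows; each row is the pose to reach, as a shift and turn from the pose commanded when the call began, along the tool's axes at that moment; what a row does not reach only later rows make up. A row lasts 1/10 s, in which the tool goes at most 50 mm and 8.59 degrees, less where a joint would pass 70% of its speed; a pose out of reach is approached as far as the arm can. A call with a gripper value outside its range is refused whole. "grip" is the finger opening in mm, from 0 to 85.4, set as the call begins (left out, the last holds). The fingers move at their own pace and stop on an object; "force" is the grip in N (left out, the last holds). Time passes only in rows, so rows that repeat a pose let the fingers close. It gives the time, the measured TCP pose, the force, the opening and the grip force at its end, in the units of the state.
- r.sense(): the state, without advancing time (a new reading comes with each control period).
- r.snapshot(name): name is "side" or "top"; returns (picture, depth): 480x640x3 uint8, blue, green, red; 480x640 float32, mm along the optical axis (not along the pixel's ray), 0 where there is no reading.
- r.camera_params(name): a dict with "fx", "fy", "cx", "cy" (pixels), "pose" (4x4, takes a point from camera to world coordinates). Camera axes: x right, y down, z forward; pixel columns grow to the right and rows downward; lengths in mm; the calibration is good to about 2 mm. A picture is of the moment at which its call begins. camera_params takes no time and is no camera call.
- r.hand_in(): hands the job in; it is judged then, once.
The state is a dict: "time": time; "joint_pos": joint angles; "qd": joint speeds; "joint_efforts": joint torques, N m; "tool_pos": TCP position; "tcp_rot": TCP orientation; "ft_force": force on the tool from outside, world axes, zero at the start; "wrist_torque": the same for the moment, N m; "finger_gap": finger opening in mm; "grip_force": force on a finger pad.
Only numpy, scipy, OpenCV 4.12 (cv2) and the standard library are available. Lean on these libraries where they do the work, as an engineer would, in place of code of your own. Each camera call takes 0.05 s, during which the arm holds its last target. There are 200 camera calls.

## Working session

There is one attempt and no reset: what is moved stays moved. The work goes in short steps, Python scripts to look and compute and a tool call to move; the robot and the scene stay as the last step left them, time stands still between calls to the robot, and variables do not carry over. Pictures are saved under pics/ and viewed, at most 14 in all, crops included, and the job is handed in when it is done.

Besides the shell and the picture viewer there is one more tool, called after "Emit:" in YAML: its name, and indented under it one key for each argument. jog_arm: Moves the arm, as the interface text tells. Its arguments: {"type":"object","properties":{"rows":{"type":"array"},"grip":{"type":"number"},"force":{"type":"number"}},"required":["rows"]}

```bash
mkdir -p pics; cat > h.py <<'E'
import numpy as np, cv2
from bench import r
from scipy.spatial.transform import Rotation as R
def cloud(n):
    im,d=r.snapshot(n); p=r.camera_params(n); v,u=np.mgrid[:480,:640]
    P=np.stack([(u-p['cx'])/p['fx']*d,(v-p['cy'])/p['fy']*d,d],-1)
    T=np.array(p['pose']); W=P@T[:3,:3].T+T[:3,3]; W[d==0]=np.nan
    return im,W
def pix(n,X):
    p=r.camera_params(n);T=np.array(p['pose']);c=T[:3,:3].T@(np.array(X)-T[:3,3])
    return p['cx']+p['fx']*c[0]/c[2],p['cy']+p['fy']*c[1]/c[2]
E
python3 - <<'E'
from h import *
for n in('top','side'):
    im,W=cloud(n); cv2.imwrite(f'pics/{n}0.png',im); np.save(n+'0.npy',W); print(np.array(r.camera_params(n)['pose']).round(2),r.camera_params(n)['fx'])
s=r.sense(); print(s)
E
```

```text
[[-2.0000e-02 -9.8000e-01  1.8000e-01  4.4796e+02]
 [-1.0000e+00  2.0000e-02  2.0000e-02  1.2240e+01]
 [-2.0000e-02 -1.7000e-01 -9.8000e-01  9.8429e+02]
 [ 0.0000e+00  0.0000e+00  0.0000e+00  1.0000e+00]] 464.38933771692194
[[ 7.1000e-01 -3.9000e-01  5.9000e-01  1.3537e+02]
 [-7.1000e-01 -4.0000e-01  5.8000e-01 -4.4294e+02]
 [ 1.0000e-02 -8.3000e-01 -5.6000e-01  5.3020e+02]
 [ 0.0000e+00  0.0000e+00  0.0000e+00  1.0000e+00]] 437.2720386377316
{'time': 0.1, 'joint_pos': array([ 6.03089219e+01,  7.51083239e+00,  8.53231632e+01, -3.83429097e-04,
        8.72613003e+01, -4.89558726e+00]), 'qd': array([ 0.01062966,  0.01668151, -0.12637361,  0.00139656, -0.01862415,
       -0.08955874]), 'joint_efforts': array([ 5.73574562e-04, -5.70957005e+01, -5.01937008e+01, -3.37344482e-04,
        8.49535660e-03, -1.03876357e-05]), 'tool_pos': array([251.36053847, 544.20283828, 195.04765728]), 'tcp_rot': array([-1.79905019e+02, -7.75100836e-03,  1.55204521e+02]), 'ft_force': array([-1.16789931, -0.39232962, -0.40536851]), 'wrist_torque': array([-0.03323685, -0.04487025,  0.03381467]), 'grip_force': 0.0, 'finger_gap': 85.79232964762832}
```

View pics/top0.png

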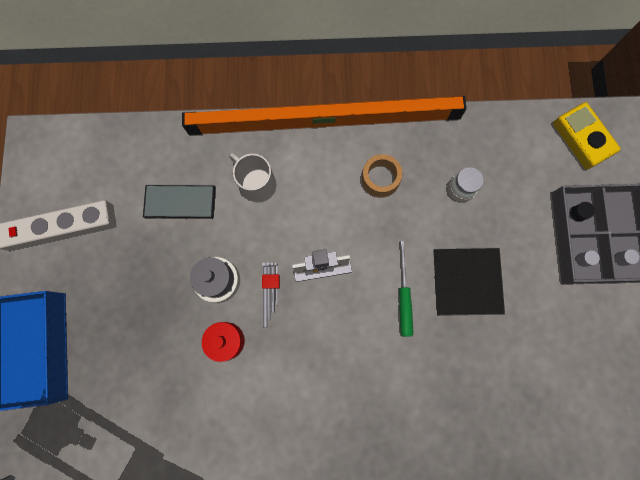

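View pics/side0.png

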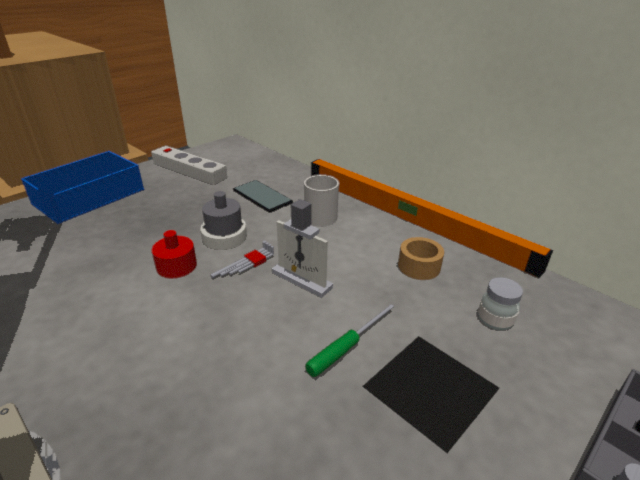

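Top view: the capped stub is at (213,278), the red decoy at (222,341), the gauge at (320,265) and the mat at (469,281). The side view shows the gauge's robot-facing dial at (302,255), with a brass mark near (294,267).

```bash
cat >> h.py <<'E'
def sel(W,c,rad,z0,z1):
    return (np.hypot(W[...,0]-c[0],W[...,1]-c[1])<rad)&(W[...,2]>z0)&(W[...,2]<z1)
def circ(P):
    c,rr=cv2.minEnclosingCircle(P[:,:2].astype(np.float32)); return np.round(c,1),round(rr,1)
E
python3 - <<'E'
from h import *
W=np.load('top0.npy');S=np.load('side0.npy');im=cv2.imread('pics/top0.png')
print('approx',W[278,210],W[265,320],W[281,469])
c=W[278,210][:2]
for nm,z0,z1 in(('knob',100,112),('captop',72,82),('flange',24,34)):
    for n,X in(('t',W),('s',S)):
        P=X[sel(X,c,60,z0,z1)]; print(nm,n,len(P),circ(P) if len(P) else '',P[:,2].mean())
m=(im.max(-1)<45)&(abs(W[...,2]-3)<8)&sel(W,W[281,469],110,-5,12)
m=cv2.morphologyEx(m.astype(np.uint8),cv2.MORPH_OPEN,np.ones((3,3)))
print('mat',cv2.minAreaRect(W[m>0][:,:2].astype(np.float32)),W[m>0][:,2].mean())
g=W[265,320][:2]
for nm,z0,z1 in(('post',160,172),('rail',116,127),('foot',7,17)):
    for n,X in(('t',W),('s',S)):
        P=X[sel(X,g,80,z0,z1)]
        print(nm,n,len(P), cv2.minAreaRect(P[:,:2].astype(np.float32)) if len(P) else '',P[:,2].mean())
E
```

```text
approx [547.95615103 242.39156579 108.30536661] [561.04802082  31.29888887 158.52651211] [ 540.92228799 -277.73585651    3.36637314]
knob t 136 (array([554.2, 251.7]), 11.9) 108.24392273674972
knob s 94 (array([555.2, 251.3]), 13.7) 107.00566546911581
captop t 1027 (array([554.2, 251.9]), 39.2) 78.70469098337766
captop s 547 (array([554.1, 250.8]), 40.5) 78.45630311209214
flange t 352 (array([554.2, 253.2]), 47.6) 30.40970641653714
flange s 332 (array([552.6, 250.3]), 48.0) 29.86867997523073
mat ((541.8829956054688, -276.02423095703125), (139.90924072265625, 137.18260192871094), 89.66883087158203) 3.783653035086493
post t 215 ((574.2481689453125, 30.581247329711914), (26.071931838989258, 25.701061248779297), 8.585020065307617) 167.678801381793
post s 189 ((573.5654907226562, 28.356910705566406), (25.826669692993164, 27.166093826293945), 3.914841651916504) 166.30815689213273
rail t 257 ((575.6691284179688, 22.313770294189453), (26.646852493286133, 76.5377426147461), 8.54228401184082) 122.69836250727384
rail s 269 ((573.79296875, 29.014461517333984), (26.825519561767578, 60.88798522949219), 8.072793960571289) 121.77318494254953
foot t 434 ((551.0150756835938, 26.956993103027344), (56.39962387084961, 119.94149017333984), 8.827872276306152) 12.885871002518986
foot s 588 ((572.423828125, 28.634166717529297), (37.121559143066406, 121.32930755615234), 10.337696075439453) 12.59570140019445
```

Emit:
jog_arm:
  rows:
    - [[-397.5,-138.5,45],[0,0,0]]
    - [[-397.5,-138.5,45],[0,0,0]]
    - [[-397.5,-138.5,45],[0,0,0]]
    - [[-397.5,-138.5,45],[0,0,0]]
    - [[-397.5,-138.5,45],[0,0,0]]
    - [[-397.5,-138.5,45],[0,0,0]]
    - [[-397.5,-138.5,45],[0,0,0]]
    - [[-397.5,-138.5,45],[0,0,0]]
    - [[-397.5,-138.5,45],[0,0,0]]
    - [[-397.5,-138.5,45],[0,0,0]]
  grip: 60

```text
time: 1.1
tool_pos: [555.9, 249.0, 149.6]
tcp_rot: [-179.9, -0.0, 155.0]
ft_force: [-0.4, -0.5, 0.4]
finger_gap: 59.9
grip_force: 0.0
```

Emit:
jog_arm:
  rows:
    - [[0,0,0],[0,0,0]]
    - [[0,0,0],[0,0,0]]
    - [[0,0,0],[0,0,0]]

```text
time: 1.4
tool_pos: [553.6, 253.5, 151.2]
tcp_rot: [180.0, -0.0, 155.3]
ft_force: [0.0, 0.4, 0.0]
finger_gap: 59.9
grip_force: 0.0
```

Emit:
jog_arm:
  rows:
    - [[0,0,40],[0,0,0]]
    - [[0,0,69],[0,0,0]]
    - [[0,0,69],[0,0,0]]
    - [[0,0,69],[0,0,0]]

```text
time: 1.8
tool_pos: [553.6, 252.9, 82.3]
tcp_rot: [-180.0, -0.0, 155.3]
ft_force: [1.0, -0.3, 0.5]
finger_gap: 60.2
grip_force: 0.0
```

Emit:
jog_arm:
  rows:
    - [[0,0,0],[0,0,0]]
    - [[0,0,0],[0,0,0]]
    - [[0,0,0],[0,0,0]]
    - [[0,0,0],[0,0,0]]
    - [[0,0,0],[0,0,0]]
    - [[0,0,0],[0,0,0]]
  grip: 10
  force: 40

```text
time: 2.4
tool_pos: [554.4, 252.2, 82.1]
tcp_rot: [180.0, 0.0, 155.2]
ft_force: [0.3, -0.5, 0.1]
finger_gap: 9.7
grip_force: 0.0
```

```bash
python3 - <<'E'
from h import *
s,W=cloud('side'); t,_=cloud('top')
a=cv2.resize(s[150:300,120:320],(800,600)); cv2.imwrite('pics/p1.png',a)
b=cv2.resize(t[200:350,130:330],(400,300)); a=cv2.resize(a,(400,300)); cv2.imwrite('pics/p1.png',np.hstack([a,b]))
print(r.sense())
E
```

```text
{'time': 2.5, 'joint_pos': array([ 1.96399226e+01,  1.33794095e+01,  9.07844404e+01, -7.40487616e-04,
        7.58441031e+01, -4.55604173e+01]), 'qd': array([ 0.13861899, -0.04656724, -0.08743314, -0.01202563,  0.01665864,
       -0.00641173]), 'joint_efforts': array([ 1.67070932e-03, -5.97777665e+01, -4.75735080e+01, -2.49480390e-04,
        1.61861219e-03,  9.94360562e-05]), 'tool_pos': array([554.34506567, 252.18604411,  81.94035357]), 'tcp_rot': array([-1.79993919e+02, -5.17569939e-03,  1.55200521e+02]), 'ft_force': array([-0.01139527, -0.43741288,  0.43858036]), 'wrist_torque': array([-0.06669369,  0.02745966,  0.01372004]), 'grip_force': 0.0, 'finger_gap': 10.179027154922128}
```

View pics/p1.png

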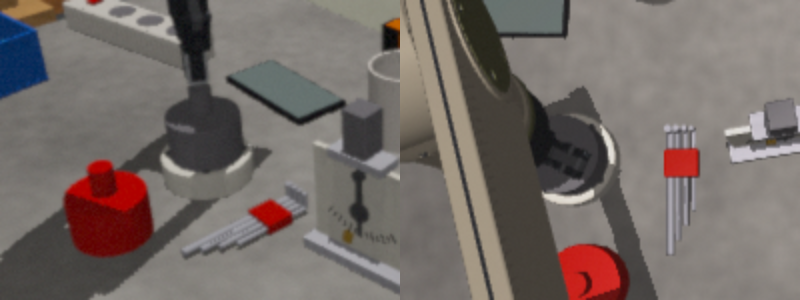

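```bash
python3 - <<'E'
from h import *
s,W=cloud('side'); t,V=cloud('top')
a=cv2.resize(s[180:250,180:260],(800,600),interpolation=cv2.INTER_CUBIC)
for z in(82,101,108): 
    u,v=pix('side',(554.4,252.2,z)); cv2.circle(a,(int((u-180)*10),int((v-180)*600/70)),4,(0,0,255),-1)
cv2.imwrite('pics/p2.png',a)
E
```

```text
(no output)
```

View pics/p2.png

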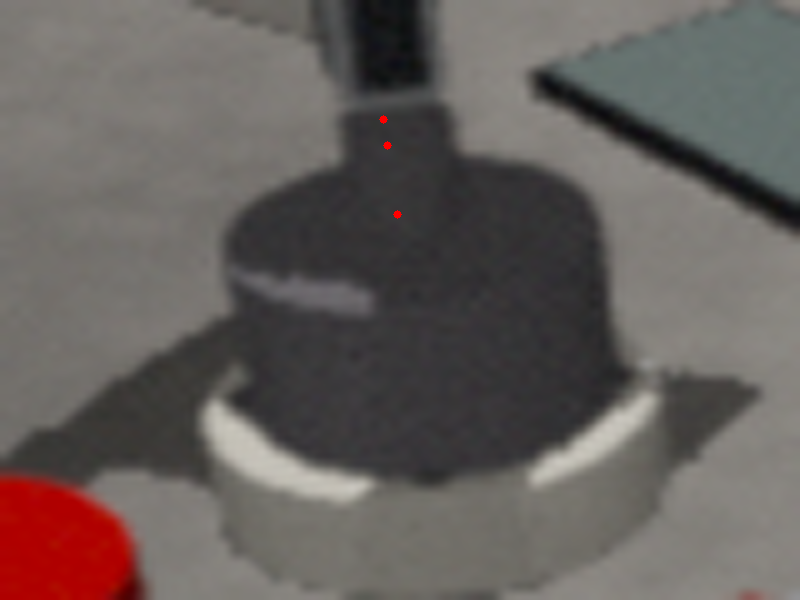

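```bash
python3 - <<'E'
from h import *
for n in('top','side'):
    im,W=cloud(n); W0=np.load(n+'0.npy')
    m=sel(W,(554,252),120,60,230)&(np.linalg.norm(W-W0,axis=-1)>6)
    P=W[m]
    for z in range(80,200,10):
        Q=P[(P[:,2]>=z)&(P[:,2]<z+10)]
        if len(Q): print(n,z,len(Q),Q.min(0).round(),Q.max(0).round(),np.median(Q,0).round())
    print('knob now',circ(W[sel(W,(554,252),45,104,110)]) if sel(W,(554,252),45,104,110).sum() else '')
E
```

```text
top 80 2 [522. 260.  81.] [581. 262.  82.] [551. 261.  82.]
top 160 3 [535. 231. 161.] [559. 244. 166.] [556. 233. 161.]
top 170 18 [528. 217. 171.] [556. 232. 179.] [547. 224. 175.]
top 180 26 [528. 215. 182.] [561. 242. 189.] [534. 227. 187.]
top 190 8 [531. 214. 190.] [561. 241. 196.] [552. 228. 192.]
knob now (array([561.4, 242.7]), 0.0)
side 80 3 [537. 235.  81.] [551. 276.  81.] [540. 252.  81.]
side 110 7 [541. 239. 118.] [558. 246. 120.] [548. 243. 119.]
side 120 42 [540. 233. 120.] [560. 266. 130.] [547. 238. 125.]
side 130 59 [540. 230. 130.] [560. 264. 140.] [547. 237. 135.]
side 140 54 [539. 231. 140.] [559. 265. 150.] [546. 237. 145.]
side 150 34 [540. 230. 150.] [559. 264. 159.] [546. 236. 153.]
side 160 40 [528. 212. 161.] [550. 269. 170.] [540. 221. 166.]
side 170 54 [526. 207. 170.] [548. 248. 179.] [539. 219. 174.]
side 180 67 [523. 201. 180.] [546. 273. 190.] [534. 211. 186.]
side 190 79 [521. 194. 190.] [561. 273. 200.] [533. 206. 195.]
knob now (array([553.9, 249.3]), 12.0)
```

Emit:
jog_arm:
  rows:
    - [[0,0,-40],[0,0,0]]
    - [[0,0,-69],[0,0,0]]
    - [[0,0,-69],[0,0,0]]
    - [[0,0,-69],[0,0,0]]

```text
time: 3.1
tool_pos: [555.1, 252.5, 152.0]
tcp_rot: [179.9, 0.1, 155.2]
ft_force: [-1.0, -0.5, -1.6]
finger_gap: 10.0
grip_force: 0.0
```

```bash
python3 - <<'E'
from h import *
print({k:v for k,v in r.sense().items() if k in('tool_pos','finger_gap')})
for n in('top','side'):
    im,W=cloud(n); W0=np.load(n+'0.npy')
    m=sel(W,(554,252),130,60,290)&(np.linalg.norm(W-W0,axis=-1)>6)
    P=W[m]
    for z in range(80,260,10):
        Q=P[(P[:,2]>=z)&(P[:,2]<z+10)]
        if len(Q): print(n,z,len(Q),Q.min(0).round(),Q.max(0).round())
    K=W[sel(W,(554,252),45,104,110)]; print('knob now',len(K) and circ(K))
    if n=='side': cv2.imwrite('pics/p3.png',cv2.resize(im[110:260,140:340],(800,600),interpolation=cv2.INTER_CUBIC))
E
```

```text
{'tool_pos': array([555.07448143, 252.49763754, 151.97727851]), 'finger_gap': 9.980267098370723}
top 80 5 [435. 218.  81.] [588. 260.  84.]
top 190 1 [540. 246. 199.] [540. 246. 199.]
top 200 2 [539. 237. 201.] [558. 246. 204.]
top 230 4 [530. 230. 234.] [557. 245. 238.]
top 240 27 [528. 218. 240.] [558. 242. 250.]
top 250 22 [528. 216. 251.] [561. 242. 260.]
knob now 0
side 80 1 [439. 230.  80.] [439. 230.  80.]
side 180 18 [542. 237. 187.] [559. 246. 190.]
side 190 52 [540. 231. 190.] [560. 264. 200.]
side 200 65 [540. 231. 200.] [560. 265. 210.]
side 210 67 [539. 231. 210.] [560. 266. 220.]
side 220 35 [537. 232. 220.] [559. 268. 230.]
side 230 65 [527. 213. 231.] [556. 287. 240.]
side 240 63 [524. 205. 240.] [548. 242. 250.]
side 250 98 [522. 199. 250.] [549. 270. 260.]
knob now (array([555.2, 250.9]), 13.2)
```

View pics/p3.png

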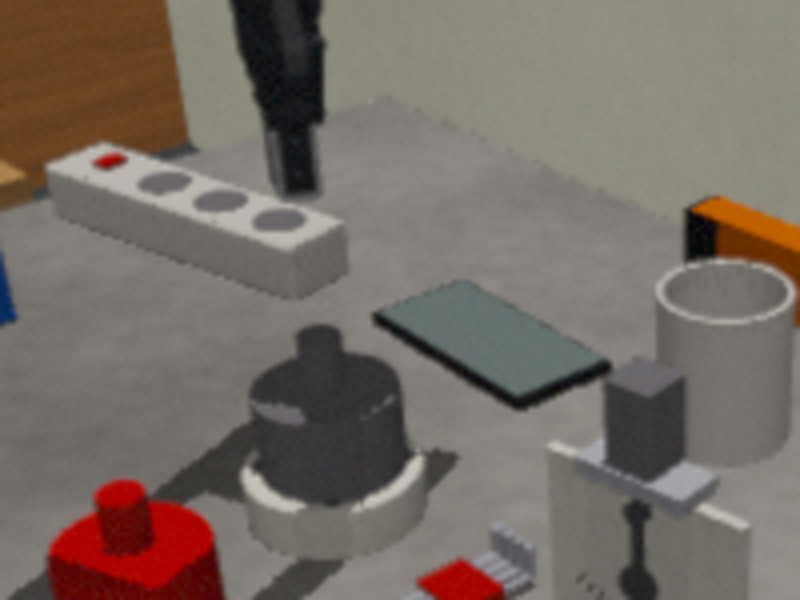

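The side picture shows the shut fingertips at about (295,190) in the crop, z≈187, while the reported TCP is at 152. The real tips are therefore about 35 mm behind the reported TCP along the tool axis. The cap hasn't moved, so I'll go down 35 mm further.

Emit:
jog_arm:
  rows:
    - [[0,0,0],[0,0,0]]
    - [[0,0,0],[0,0,0]]
    - [[0,0,40],[0,0,0]]
    - [[0,0,80],[0,0,0]]
    - [[0,0,102],[0,0,0]]
    - [[0,0,102],[0,0,0]]
    - [[0,0,102],[0,0,0]]
  grip: 60

```text
time: 3.9
tool_pos: [554.1, 252.1, 48.9]
tcp_rot: [-180.0, -0.0, 155.2]
ft_force: [1.1, 0.6, 0.6]
finger_gap: 59.6
grip_force: 0.0
```

Emit:
jog_arm:
  rows:
    - [[0,0,0],[0,0,0]]
    - [[0,0,0],[0,0,0]]
    - [[0,0,0],[0,0,0]]
    - [[0,0,0],[0,0,0]]
    - [[0,0,0],[0,0,0]]
    - [[0,0,0],[0,0,0]]
  grip: 10
  force: 40

```text
time: 4.5
tool_pos: [555.8, 252.7, 51.0]
tcp_rot: [179.9, 0.1, 155.2]
ft_force: [-0.7, -1.2, 7.0]
finger_gap: 22.8
grip_force: 39.2
```

Emit:
jog_arm:
  rows:
    - [[0,0,-10],[0,0,0]]
    - [[0,0,-30],[0,0,0]]
    - [[0,0,-60],[0,0,0]]
    - [[0,0,-100],[0,0,0]]
    - [[0,0,-140],[0,0,0]]
    - [[0,0,-160],[0,0,0]]
    - [[0,0,-160],[0,0,0]]

```text
time: 5.2
tool_pos: [556.7, 253.1, 214.6]
tcp_rot: [179.7, 0.3, 155.2]
ft_force: [1.1, 0.4, -1.1]
finger_gap: 22.7
grip_force: 39.4
```

```bash
python3 - <<'E'
from h import *
im,W=cloud('side'); V=cloud('top')[1]
c=(554,252)
print(r.sense()['finger_gap'])
cv2.imwrite('pics/p4.png',cv2.resize(im[80:260,140:380],(800,600),interpolation=cv2.INTER_CUBIC))
P=W[sel(W,c,60,180,236)]; print('cap',circ(P),P[:,2].min())
np.save('stubside.npy',W);np.save('stubtop.npy',V)
for n,X in(('s',W),('t',V)):
    for z0,z1 in((66,74),(60,66)):
        P=X[sel(X,c,40,z0,z1)]; print(n,z0,len(P),cv2.minAreaRect(P[:,:2].astype(np.float32)) if len(P)>3 else '')
E
```

```text
22.551646329998608
cap (array([554.7, 248.7]), 38.8) 193.83843670580637
s 66 104 ((554.4879760742188, 256.45440673828125), (40.58097457885742, 19.359989166259766), 8.464381217956543)
s 60 108 ((551.032958984375, 242.2493438720703), (34.45162582397461, 43.87725067138672), 80.04751586914062)
t 66 39 ((543.2811279296875, 244.782958984375), (16.597911834716797, 41.458160400390625), 49.47480010986328)
t 60 116 ((547.3129272460938, 240.03196716308594), (25.568071365356445, 49.65669250488281), 66.01629638671875)
```

View pics/p4.png

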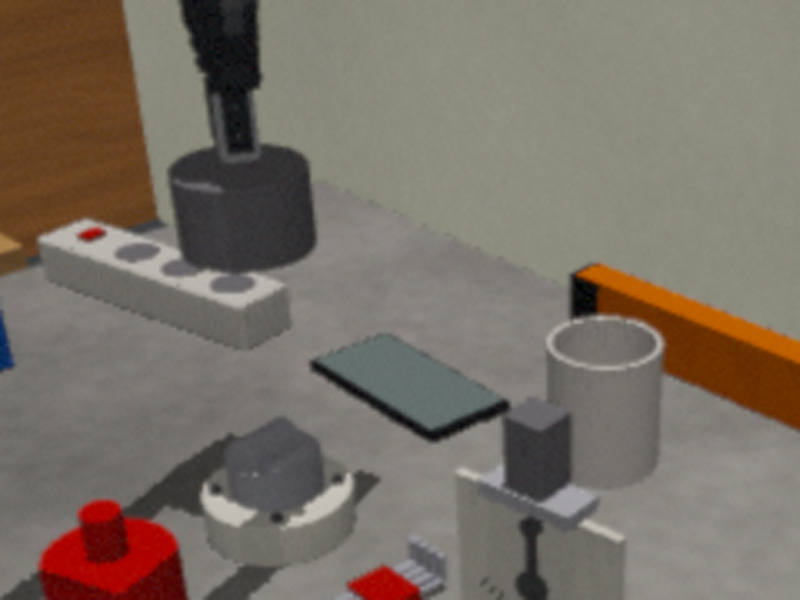

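The cap is held upright at crop (240,205). The ridge shows on the stub at (270,455), running at about 8.5° with the hump on its −y side. Next is the carry to the mat.

Emit:
jog_arm:
  rows:
    - [[-15,-35,0],[0,0,0]]
    - [[-35,-80,0],[0,0,0]]
    - [[-55,-125,0],[0,0,0]]
    - [[-75,-172,0],[0,0,0]]
    - [[-94,-217,0],[0,0,0]]
    - [[-114,-263,0],[0,0,0]]
    - [[-134,-309,0],[0,0,0]]
    - [[-154,-355,0],[0,0,0]]
    - [[-174,-400,0],[0,0,0]]
    - [[-194,-447,0],[0,0,0]]

```text
time: 6.3
tool_pos: [541.4, -235.2, 206.3]
tcp_rot: [180.0, -0.2, 155.2]
ft_force: [1.5, 0.2, -1.5]
finger_gap: 22.7
grip_force: 39.5
```

Emit:
jog_arm:
  rows:
    - [[-11,-25,0],[0,0,0]]
    - [[-16.3,-37.7,0],[0,0,0]]
    - [[-16.3,-37.7,40],[0,0,0]]
    - [[-16.3,-37.7,80],[0,0,0]]
    - [[-16.3,-37.7,120],[0,0,0]]
    - [[-16.3,-37.7,150],[0,0,0]]
    - [[-16.3,-37.7,165],[0,0,0]]
    - [[-16.3,-37.7,172],[0,0,0]]
    - [[-16.3,-37.7,172],[0,0,0]]
    - [[-16.3,-37.7,172],[0,0,0]]

```text
time: 7.3
tool_pos: [543.3, -275.4, 38.8]
tcp_rot: [-180.0, 0.1, 155.2]
ft_force: [0.2, 0.6, -1.0]
finger_gap: 22.5
grip_force: 39.5
```

Emit:
jog_arm:
  rows:
    - [[0,0,6],[0,0,0]]
    - [[0,0,9],[0,0,0]]
    - [[0,0,11],[0,0,0]]
    - [[0,0,12],[0,0,0]]
    - [[0,0,12],[0,0,0]]

```text
time: 7.8
tool_pos: [541.9, -274.9, 24.8]
tcp_rot: [180.0, -0.0, 155.2]
ft_force: [0.3, 0.2, -0.8]
finger_gap: 22.8
grip_force: 39.5
```

Emit:
jog_arm:
  rows:
    - [[0,0,1.5],[0,0,0]]
    - [[0,0,1.5],[0,0,0]]
    - [[0,0,1.5],[0,0,0]]

```text
time: 8.1
tool_pos: [542.3, -275.2, 24.2]
tcp_rot: [-180.0, 0.0, 155.2]
ft_force: [-2.2, -1.0, 4.4]
finger_gap: 22.5
grip_force: 40.1
```

Emit:
jog_arm:
  rows:
    - [[0,0,0],[0,0,0]]
    - [[0,0,0],[0,0,0]]
    - [[0,0,0],[0,0,0]]
    - [[0,0,-5],[0,0,0]]
    - [[0,0,-35],[0,0,0]]
    - [[0,0,-80],[0,0,0]]
    - [[0,0,-130],[0,0,0]]
    - [[0,0,-180],[0,0,0]]
    - [[0,0,-180],[0,0,0]]
  grip: 60

```text
time: 9.0
tool_pos: [546.1, -277.3, 214.1]
tcp_rot: [-179.9, 0.9, 155.2]
ft_force: [1.2, 0.1, 1.0]
finger_gap: 59.6
grip_force: 0.0
```

```bash
python3 - <<'E'
from h import *
from scipy.optimize import least_squares
c=(542,-276); im,W=cloud('side'); t,V=cloud('top')
for n,X in(('s',W),('t',V)):
    for z0,z1 in((75,87),(46,56)):
        P=X[sel(X,c,60,z0,z1)]; print('cap',n,z0,len(P),len(P)and (circ(P),P[:,2].mean()))
# stub ridge fit: cylinder radius 12 axis z=58; params xc,yc,yaw
c=(554.2,251.6)
for n,X in(('s',W),('t',V)):
    P=X[sel(X,c,32,63.5,74)]
    def res(p):
        n_=np.array([-np.sin(p[2]),np.cos(p[2])]); d=(P[:,:2]-c)@n_-p[0]
        return np.hypot(d,P[:,2]-58-p[1])-12
    f=least_squares(res,[6,0,.15],loss='soft_l1'); p=f.x
    ax=np.array([np.cos(p[2]),np.sin(p[2])]); u=(P[:,:2]-c)@ax
    print(n,len(P),'off',p[0],'dz',p[1],'yaw',np.degrees(p[2]),'u',np.percentile(u,[1,99]),'z',np.percentile(P[:,2],99),'rms',np.sqrt(np.mean(res(p)**2)))
    for z0,z1 in((24,34),):
        P=X[sel(X,c,60,z0,z1)]; print('flange',circ(P))
g=(574,29)
for n,X in(('t',V),('s',W)):
    for z0,z1 in((160,172),(116,127)):
        P=X[sel(X,g,80,z0,z1)]
        if len(P)>5: print('gauge',n,z0,len(P), cv2.minAreaRect(P[:,:2].astype(np.float32)))
cv2.imwrite('pics/p5.png',np.hstack([cv2.resize(t[180:340,160:480],(640,320)),cv2.resize(t[230:310,170:250],(160,160)).repeat(2,0)]))
E
```

```text
cap s 75 254 ((array([ 541.5, -276. ]), 13.6), np.float64(81.27540389620941))
cap s 46 1714 ((array([ 541.6, -276.4]), 39.9), np.float64(51.987903640636866))
cap t 75 128 ((array([ 541.5, -274.8]), 11.9), np.float64(81.39813999909148))
cap t 46 1025 ((array([ 541.8, -274.8]), 39.3), np.float64(51.72578181404577))
s 138 off 6.252060762460889 dz 0.32856079060126775 yaw 11.459930050272641 u [-19.3439483   20.35736801] z 72.35279495373328 rms 3.602074312337748
flange (array([554.6, 251. ]), 48.7)
t 220 off 7.314316443674216 dz 0.4864769461349098 yaw 10.937633060344195 u [-19.3056695   19.61249262] z 72.75414113392839 rms 3.605984295821553
flange (array([554.2, 253.7]), 48.1)
gauge t 160 215 ((574.1936645507812, 30.567771911621094), (25.86705780029297, 25.823265075683594), 8.537153244018555)
gauge t 116 257 ((574.1398315429688, 30.54640007019043), (26.091373443603516, 59.622982025146484), 8.4260892868042)
gauge s 160 188 ((573.7593994140625, 28.5566463470459), (26.68426513671875, 27.354022979736328), 4.788122177124023)
gauge s 116 266 ((574.0743408203125, 29.961349487304688), (29.304277420043945, 61.578006744384766), 10.136039733886719)
```

View pics/p5.png

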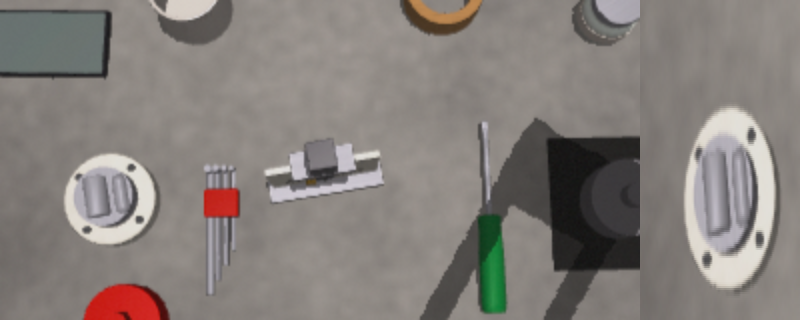

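The cap sits upright and central on the mat. The ridge, at about (95,195) in the picture, runs near the world x direction, and the hump is to its right, on the −y side. I'll refine the stub yaw and the mark angle.

```bash
cat >> h.py <<'E'
def dial(im,O,Rg,show=None,face=-3.5):
    """needle & mark angles (rad) seen in side image; gauge pose O(mm),Rg"""
    p=r.camera_params('side');T=np.array(p['pose']);v,u=np.mgrid[:480,:640]
    D=np.stack([(u-p['cx'])/p['fx'],(v-p['cy'])/p['fy'],np.ones_like(u)],-1)@T[:3,:3].T
    nx=Rg[:,0]; q=np.asarray(O)+nx*face
    s=((q-T[:3,3])@nx)/(D@nx); G=(T[:3,3]+D*s[...,None]-O)@Rg
    y=G[...,1];z=G[...,2]-100; rr=np.hypot(y,z); a=np.arctan2(y,-z)
    hsv=cv2.cvtColor(im,cv2.COLOR_BGR2HSV); ok=(abs(a)<.8)
    br=ok&(rr>60)&(rr<90)&(hsv[...,1]>110)&(hsv[...,0]>8)&(hsv[...,0]<35)
    dk=ok&(rr>30)&(rr<58)&(hsv[...,2]<70)
    rd=lambda m:(m.sum(),a[m].mean() if m.any() else None,rr[m].mean() if m.any() else None,a[m].std() if m.any() else None)
    return rd(dk),rd(br)
E
python3 - <<'E'
from h import *
im,W=cloud('side'); t,V=cloud('top')
c=np.array((554.2,251.8))
for n,X in(('s',W),('t',V)):
    P=X[sel(X,c,32,66.5,74)][:,:2]; print(n,len(P),cv2.minAreaRect(P.astype(np.float32)),P.mean(0))
    w,e=np.linalg.eigh(np.cov(P.T)); print(np.degrees(np.arctan2(e[1,1],e[0,1]))%180)
    P=X[sel(X,c,24,50,75)]
    # height profile across for hypothesised yaws
    best=[]
    for yaw in np.arange(0,16,1):
        th=np.radians(yaw); d=(P[:,:2]-c)@[-np.sin(th),np.cos(th)]
        b=np.digitize(d,np.arange(-24,25,2)); best.append((sum(P[b==k,2].var()*(b==k).sum() for k in set(b))/len(P),yaw))
    print('profile yaw',sorted(best)[:4])
Rg=R.from_euler('z',8.5,degrees=True).as_matrix()
for y in(29.5,30.3): print(dial(im,(574.1,y,0),Rg))
cv2.imwrite('pics/p6.png',cv2.resize(im[190:300,250:350],(700,600),interpolation=cv2.INTER_CUBIC))
E
```

```text
s 89 ((553.6254272460938, 256.1741943359375), (40.13905715942383, 18.119937896728516), 10.33960247039795) [552.82479148 255.86008099]
9.219963420828094
profile yaw [(np.float64(11.364918851390597), np.int64(10)), (np.float64(11.528825104245714), np.int64(11)), (np.float64(11.828657159097826), np.int64(5)), (np.float64(11.971583432977955), np.int64(12))]
t 173 ((553.2344970703125, 259.3671875), (39.71424102783203, 19.735010147094727), 11.151073455810547) [553.36089961 258.77144577]
8.89958931289587
profile yaw [(np.float64(9.250974603156022), np.int64(11)), (np.float64(9.268555362140216), np.int64(10)), (np.float64(9.34984007080543), np.int64(7)), (np.float64(9.373347635750287), np.int64(9))]
((np.int64(72), np.float64(0.028683819874681753), np.float64(41.75567100232377), np.float64(0.1291611568165762)), (np.int64(23), np.float64(0.2034001231058221), np.float64(74.687908328243), np.float64(0.034235621474332276)))
((np.int64(74), np.float64(0.012001973189006561), np.float64(41.53400455682442), np.float64(0.12803801950986116)), (np.int64(23), np.float64(0.19397206761803887), np.float64(74.66788052604747), np.float64(0.03421756737594122)))
```

View pics/p6.png

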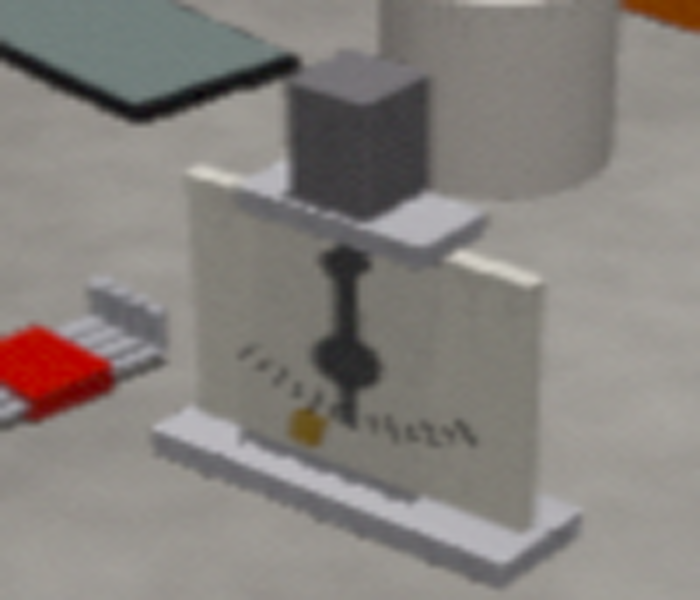

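The side crop shows the pointer tip at (348,420) and the brass tab at (307,427), on the +y side, giving a mark at about 0.19 to 0.21 rad. The stub's yaw is about 10° and the gauge's 8.5°. I'll move above the gauge with the fingers closing along its y.

Emit:
jog_arm:
  rows:
    - [[10,30,0],[0,0,-0.1]]
    - [[25,74,0],[0,0,-0.2]]
    - [[41,119,0],[0,0,-0.3]]
    - [[57,165,0],[0,0,-0.4]]
    - [[72,211,0],[0,0,-0.5]]
    - [[87,256,0],[0,0,-0.581]]
    - [[99.2,291.1,0],[0,0,-0.581]]
    - [[99.2,291.1,0],[0,0,-0.581]]
    - [[99.2,291.1,0],[0,0,-0.581]]

```text
time: 10.1
tool_pos: [572.9, 31.8, 201.3]
tcp_rot: [180.0, -0.2, -171.4]
ft_force: [-0.4, -0.2, -0.7]
finger_gap: 60.1
grip_force: 0.0
```

Emit:
jog_arm:
  rows:
    - [[0,0,30],[0,0,0]]
    - [[0,0,70],[0,0,0]]
    - [[0,0,100],[0,0,0]]
    - [[0,0,110],[0,0,0]]
    - [[0,0,110],[0,0,0]]
    - [[0,0,110],[0,0,0]]

```text
time: 10.7
tool_pos: [574.9, 30.2, 94.8]
tcp_rot: [-180.0, 0.1, -171.6]
ft_force: [0.1, -0.2, 0.2]
finger_gap: 60.0
grip_force: 0.0
```

Emit:
jog_arm:
  rows:
    - [[0,0,0],[0,0,0]]
    - [[0,0,0],[0,0,0]]
    - [[0,0,0],[0,0,0]]
    - [[0,0,0],[0,0,0]]
    - [[0,0,0],[0,0,0]]
    - [[0,0,0],[0,0,0]]
  grip: 15
  force: 70

```text
time: 11.3
tool_pos: [575.4, 30.6, 95.3]
tcp_rot: [-179.9, 0.2, -171.5]
ft_force: [-0.1, -1.7, 6.5]
finger_gap: 25.5
grip_force: 69.8
```

Emit:
jog_arm:
  rows:
    - [[0,0,-8],[0,0,0]]
    - [[0,0,-25],[0,0,0]]
    - [[0,0,-55],[0,0,0]]
    - [[0,0,-90],[0,0,0]]
    - [[-2,30,-115],[0,0,0]]
    - [[-5,75,-120],[0,0,-0.01]]
    - [[-8,120,-120],[0,0,-0.026]]
    - [[-10,165,-120],[0,0,-0.026]]
    - [[-12,205,-120],[0,0,-0.026]]
    - [[-13.1,228.5,-120],[0,0,-0.026]]

```text
time: 12.3
tool_pos: [551.7, 262.1, 212.9]
tcp_rot: [180.0, -0.1, -169.9]
ft_force: [-0.3, -0.4, -3.7]
finger_gap: 24.6
grip_force: 70.1
```

Emit:
jog_arm:
  rows:
    - [[0,0,0],[0,0,0]]
    - [[0,0,0],[0,0,0]]
    - [[0,0,0],[0,0,0]]
    - [[0,0,0],[0,0,0]]
    - [[0,0,0],[0,0,0]]

```text
time: 12.8
tool_pos: [553.5, 257.9, 213.5]
tcp_rot: [-180.0, -0.0, -170.1]
ft_force: [-0.4, 0.4, -3.6]
finger_gap: 24.9
grip_force: 70.3
```

```bash
python3 - <<'E'
from h import *
s=r.sense(); print(s['tool_pos'],s['tcp_rot'],s['ft_force'],s['finger_gap'])
im,W=cloud('side'); t,V=cloud('top')
np.save('g_s.npy',W);np.save('g_t.npy',V)
c=(553.3,257.7)
for n,X in(('s',W),('t',V)):
    P=X[sel(X,c,75,110,150)]
    print(n,len(P),len(P)>5 and cv2.minAreaRect(P[:,:2].astype(np.float32)))
    for z in range(112,250,12):
        Q=X[sel(X,c,75,z,z+12)]
        if len(Q): print(z,len(Q),Q.min(0).round(),Q.max(0).round())
cv2.imwrite('pics/p7.png',cv2.resize(im[100:260,160:320],(600,600),interpolation=cv2.INTER_CUBIC))
E
```

```text
[553.53291992 257.93440509 213.52876637] [-1.79993940e+02 -5.39897349e-03 -1.70097187e+02] [-0.42795371  0.37121516 -3.60629047] 24.931364104012836
s 835 ((551.4172973632812, 255.5040283203125), (37.95795440673828, 121.72506713867188), 10.646018981933594)
112 96 [525. 194. 119.] [578. 312. 124.]
124 486 [526. 194. 124.] [581. 313. 136.]
136 219 [541. 201. 136.] [564. 313. 148.]
148 220 [540. 202. 148.] [566. 311. 160.]
160 223 [540. 201. 160.] [565. 311. 172.]
172 225 [540. 202. 172.] [564. 313. 184.]
184 247 [540. 201. 184.] [567. 312. 196.]
196 239 [539. 202. 196.] [565. 312. 208.]
208 241 [539. 201. 208.] [566. 310. 220.]
220 216 [540. 201. 220.] [566. 312. 232.]
232 240 [535. 210. 232.] [570. 304. 244.]
244 110 [538. 236. 244.] [566. 276. 256.]
t 749 ((551.760498046875, 257.6684265136719), (36.36735534667969, 120.2718734741211), 9.9030179977417)
112 24 [525. 197. 119.] [577. 308. 124.]
124 647 [525. 196. 124.] [579. 317. 136.]
136 64 [540. 203. 136.] [564. 311. 147.]
148 69 [540. 203. 148.] [565. 312. 160.]
160 69 [540. 203. 160.] [564. 313. 172.]
172 65 [540. 203. 172.] [564. 312. 184.]
184 52 [540. 203. 184.] [564. 309. 196.]
196 38 [541. 204. 196.] [564. 307. 207.]
208 32 [542. 203. 209.] [564. 302. 220.]
220 67 [536. 203. 220.] [564. 281. 232.]
232 155 [535. 207. 232.] [563. 286. 244.]
244 30 [538. 228. 244.] [551. 273. 255.]
```

View pics/p7.png

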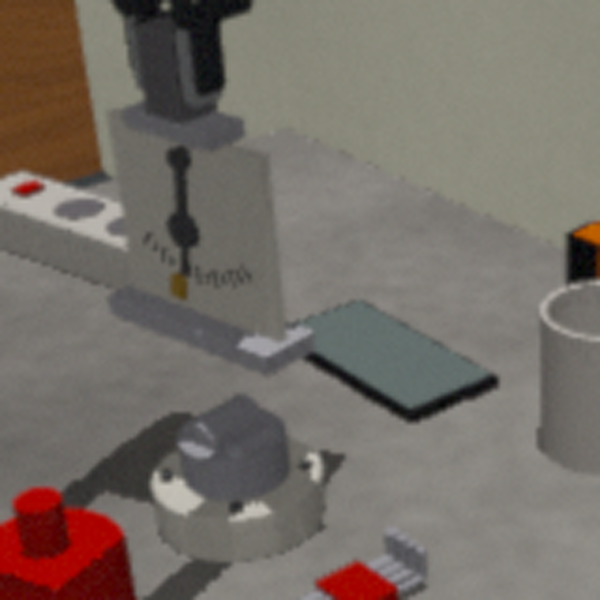

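The gauge is upright over the stub in the side view, with the foot at crop (210,325). The pointer is still swinging. The gauge centre needs a shift of about (+1.7,+0.9) mm, then I lower it.

Emit:
jog_arm:
  rows:
    - [[-1.8,0.6,10],[0,0,0]]
    - [[-1.8,0.6,25],[0,0,0]]
    - [[-1.8,0.6,37],[0,0,0]]
    - [[-1.8,0.6,43],[0,0,0]]
    - [[-1.8,0.6,45],[0,0,0]]
    - [[-1.8,0.6,45],[0,0,0]]
    - [[-1.8,0.6,45],[0,0,0]]

```text
time: 13.6
tool_pos: [555.3, 260.0, 169.1]
tcp_rot: [180.0, 0.1, -170.0]
ft_force: [0.7, -0.2, -3.7]
finger_gap: 25.1
grip_force: 70.3
```

Emit:
jog_arm:
  rows:
    - [[0,0,1],[0,0,0]]
    - [[0,0,2],[0,0,0]]
    - [[0,0,2.5],[0,0,0]]
    - [[0,0,2.5],[0,0,0]]
    - [[0,0,2.5],[0,0,0]]

```text
time: 14.1
tool_pos: [555.0, 259.8, 166.0]
tcp_rot: [180.0, 0.0, -170.0]
ft_force: [-0.2, 0.1, -4.3]
finger_gap: 25.4
grip_force: 70.3
```

Not touching yet, so I'll step down finely.

Emit:
jog_arm:
  rows:
    - [[0,0,0.5],[0,0,0]]
    - [[0,0,1],[0,0,0]]
    - [[0,0,1],[0,0,0]]
    - [[0,0,1],[0,0,0]]

```text
time: 14.5
tool_pos: [555.1, 259.9, 165.3]
tcp_rot: [180.0, 0.0, -170.0]
ft_force: [-0.5, -0.8, -1.3]
finger_gap: 25.3
grip_force: 70.7
```

Emit:
jog_arm:
  rows:
    - [[0,0,0.5],[0,0,0]]
    - [[0,0,0.5],[0,0,0]]
    - [[0,0,0.5],[0,0,0]]

```text
time: 14.8
tool_pos: [555.3, 259.9, 165.2]
tcp_rot: [180.0, 0.1, -170.0]
ft_force: [-0.3, -0.5, 3.9]
finger_gap: 25.2
grip_force: 71.2
```

Emit:
jog_arm:
  rows:
    - [[0,0,0.5],[0,0,0]]
    - [[0,0,0.5],[0,0,0]]
    - [[0,0,0.5],[0,0,0]]

```text
time: 15.1
tool_pos: [555.4, 259.9, 165.2]
tcp_rot: [180.0, 0.1, -170.0]
ft_force: [-2.1, -1.3, 7.4]
finger_gap: 25.2
grip_force: 71.8
```

Emit:
jog_arm:
  rows:
    - [[0,0,-0.5],[0,0,0]]
    - [[0,0,-0.5],[0,0,0]]
    - [[0,0,-0.5],[0,0,0]]
    - [[0,0,-0.5],[0,0,0]]
    - [[0,0,-0.5],[0,0,0]]
    - [[0,0,-0.5],[0,0,0]]
    - [[0,0,-0.5],[0,0,0]]
    - [[0,0,-0.5],[0,0,0]]
    - [[0,0,-0.5],[0,0,0]]
    - [[0,0,-0.5],[0,0,0]]

```text
time: 16.1
tool_pos: [555.3, 259.9, 165.2]
tcp_rot: [180.0, 0.1, -170.0]
ft_force: [-1.5, -0.5, 5.7]
finger_gap: 25.5
grip_force: 71.4
```

```bash
cat >> h.py <<'E'
def gframe(s,off=130.2-35):
    """gauge pose from reported tool pose (gauge x = -tool x, z = -tool z)"""
    Rt=R.from_euler('xyz',s['tcp_rot'],degrees=True).as_matrix()
    Rg=Rt@np.diag([-1,1,-1.]); return s['tool_pos']-Rg[:,2]*off, Rg
E
python3 - <<'E'
from h import *
s=r.sense(); print(s['tool_pos'],s['tcp_rot'],s['ft_force'],s['wrist_torque'])
O,Rg=gframe(s); print(O)
for i in range(3):
    im,W=cloud('side')
    for dy in(0,-2): print(dial(im,O+np.array((-1.5,dy-1,0)),Rg))
t,V=cloud('top'); c=(553.3,257.7)
for n,X in(('s',W),('t',V)):
    P=X[sel(X,c,75,64,95)]; Q=P[P[:,2]>74]; print(n,cv2.minAreaRect(Q[:,:2].astype(np.float32)))
    # dial plate side edges
    for z in(90,120,150,170):
        Q=X[sel(X,c,75,z,z+12)]; print(z,Q.min(0).round(1),Q.max(0).round(1))
cv2.imwrite('pics/p8.png',cv2.resize(im[140:260,180:300],(600,600),interpolation=cv2.INTER_CUBIC))
E
```

```text
[555.33761215 259.94289883 165.228515  ] [ 1.79988739e+02  6.29815347e-02 -1.70017113e+02] [-1.47951539 -0.45588319  5.68820021] [-0.29930825  0.48303119 -0.00727634]
[555.43743147 259.97946652  70.02857436]
((np.int64(64), np.float64(0.02557484498256441), np.float64(41.61586168071309), np.float64(0.13971374058393426)), (np.int64(22), np.float64(0.199341676452497), np.float64(75.30057695388497), np.float64(0.04114272196685194)))
((np.int64(64), np.float64(0.06406844230202145), np.float64(41.42529779066878), np.float64(0.13953628146347782)), (np.int64(22), np.float64(0.22036553871173295), np.float64(75.34705200798133), np.float64(0.04087358439456571)))
((np.int64(62), np.float64(0.02295245007637155), np.float64(41.325412056609956), np.float64(0.1390341499536225)), (np.int64(21), np.float64(0.2021876476652663), np.float64(75.58989593076248), np.float64(0.039939195134622074)))
((np.int64(62), np.float64(0.061684562199747585), np.float64(41.13112707018751), np.float64(0.13892767902674716)), (np.int64(21), np.float64(0.22312331498119833), np.float64(75.6406094071591), np.float64(0.0397855
[... 328 characters left out ...]
oat64(0.14060049553847317)), (np.int64(21), np.float64(0.22113137798397559), np.float64(75.68692380802128), np.float64(0.04168094820253644)))
s ((554.4176635742188, 258.2685241699219), (40.08531951904297, 122.33491516113281), 9.348808288574219)
90 [541.7 203.4  90.3] [565.8 314.1 102. ]
120 [541.3 202.4 120. ] [567.7 313.7 131.9]
150 [542.  202.9 150. ] [568.4 313.7 162. ]
170 [541.6 204.1 170.1] [567.2 314.2 182. ]
t ((553.6942749023438, 259.68157958984375), (36.688026428222656, 121.12757873535156), 10.014182090759277)
90 [541.3 205.2  90.6] [565.4 312.2 102. ]
120 [541.9 204.8 120.3] [565.6 308.8 131.6]
150 [555.2 205.  150.4] [565.1 235.2 161.8]
170 [556.1 205.  170.4] [565.1 230.  182. ]
```

View pics/p8.png

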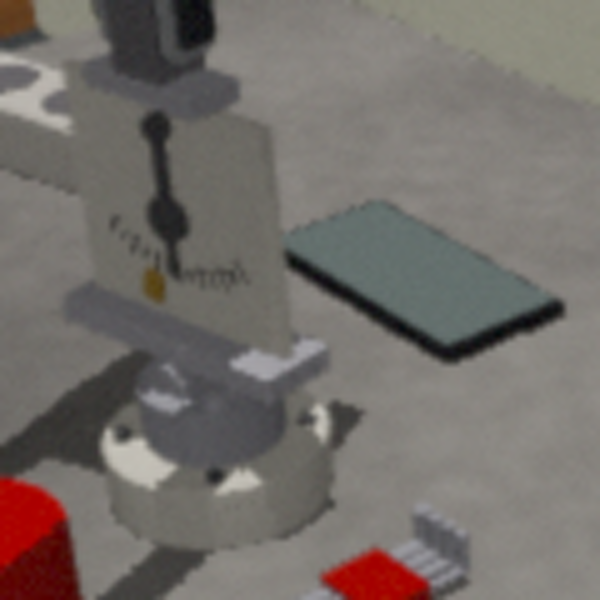

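The gauge stands level on the ridge: the pointer tip is at (173,272) in the crop and the tab at (153,285). The lean needed is about 0.19 rad. I'll rock about the crown in steps and watch the force.

Emit:
jog_arm:
  rows:
    - [[0,2.4,0],[0.025,0,0]]
    - [[0,4.8,0.1],[0.05,0,0]]
    - [[0,7.1,0.2],[0.075,0,0]]
    - [[0,9.5,0.4],[0.1,0,0]]
    - [[0,9.5,0.4],[0.1,0,0]]
    - [[0,9.5,0.4],[0.1,0,0]]

```text
time: 16.9
tool_pos: [553.6, 269.5, 164.8]
tcp_rot: [-174.2, 0.1, -170.0]
ft_force: [-1.3, -1.3, 7.1]
finger_gap: 25.2
grip_force: 71.7
```

Emit:
jog_arm:
  rows:
    - [[0,0,-0.5],[0,0,0]]
    - [[0,2.9,-0.6],[0.03,0,0]]
    - [[0,5.7,-0.6],[0.06,0,0]]
    - [[0,8.6,-0.5],[0.09,0,0]]
    - [[0,8.6,-0.5],[0.09,0,0]]
    - [[0,8.6,-0.5],[0.09,0,0]]

```text
time: 17.5
tool_pos: [551.7, 278.3, 163.6]
tcp_rot: [-169.1, -0.0, -169.9]
ft_force: [0.4, -0.2, 3.0]
finger_gap: 25.3
grip_force: 71.2
```

Emit:
jog_arm:
  rows:
    - [[0,0,0],[0,0,0]]
    - [[0,0,0],[0,0,0]]
    - [[0,0,0],[0,0,0]]
    - [[0,0,0],[0,0,0]]
    - [[0,0,0],[0,0,0]]
    - [[0,0,0],[0,0,0]]
    - [[0,0,0],[0,0,0]]
    - [[0,0,0],[0,0,0]]
    - [[0,0,0],[0,0,0]]
    - [[0,0,0],[0,0,0]]

```text
time: 18.5
tool_pos: [551.8, 277.7, 163.7]
tcp_rot: [-169.1, -0.0, -170.0]
ft_force: [-0.4, 3.0, 1.5]
finger_gap: 25.1
grip_force: 70.9
```

Emit:
jog_arm:
  rows:
    - [[0,0,0],[0,0,0]]
    - [[0,0,0],[0,0,0]]
    - [[0,0,0],[0,0,0]]
    - [[0,0,0],[0,0,0]]
    - [[0,0,0],[0,0,0]]
    - [[0,0,0],[0,0,0]]
    - [[0,0,0],[0,0,0]]
    - [[0,0,0],[0,0,0]]

```text
time: 19.3
tool_pos: [551.8, 277.7, 163.7]
tcp_rot: [-169.1, 0.0, -170.0]
ft_force: [-0.4, 4.2, 0.6]
finger_gap: 25.3
grip_force: 70.9
```

```bash
python3 - <<'E'
from h import *
s=r.sense(); print(s['tool_pos'],s['tcp_rot'],s['ft_force'])
O,Rg=gframe(s); print(O)
A=[]
for i in range(8):
    im,W=cloud('side'); d=dial(im,O+np.array((-1.5,-.2,0)),Rg); A.append((d[0][1],d[1][1])); np.save(f'im{i}.npy',im)
print(np.round(A,3))
m=np.mean([np.load(f'im{i}.npy') for i in range(8)],0).astype(np.uint8); np.save('mean.npy',m)
# rectify dial: gauge y,z -> 8 px/mm
p=r.camera_params('side');K=np.array([[p['fx'],0,p['cx']],[0,p['fy'],p['cy']],[0,0,1]])
q=O+np.array((-1.5,-.2,0)); pts=[(40,110),(-40,110),(-40,20),(40,20)]
src=np.float32([pix('side',q+Rg@np.array((-3.5,y,z))) for y,z in pts])
H=cv2.getPerspectiveTransform(src,np.float32([[0,0],[533,0],[533,600],[0,600]]))
cv2.imwrite('pics/p9.png',cv2.warpPerspective(m,H,(533,600),flags=cv2.INTER_CUBIC))
E
```

```text
[551.81543477 277.69218593 163.73398648] [-1.69118716e+02  5.09099748e-04 -1.70019336e+02] [-0.38864461  4.16117124  0.61953131]
[554.9309719  259.99295422  70.24564162]
[[0.196 0.192]
 [0.203 0.184]
 [0.203 0.183]
 [0.198 0.183]
 [0.203 0.192]
 [0.195 0.184]
 [0.199 0.187]
 [0.207 0.187]]
```

View pics/p9.png

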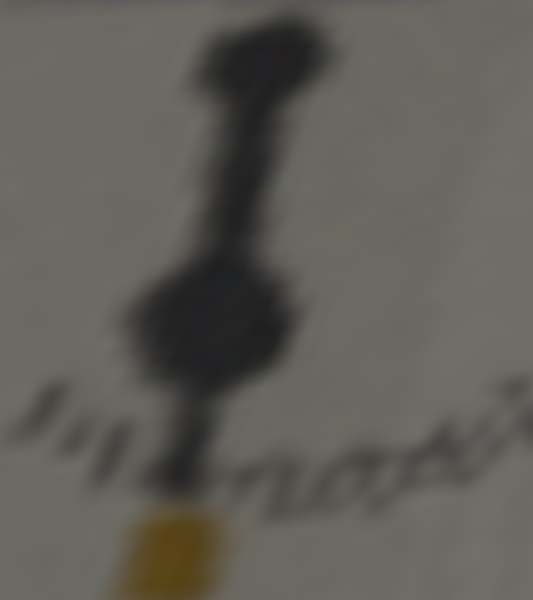

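The pointer tip at (180,495) stands above the brass tab, centred near x=172–180 in the picture. They agree to within 0.01 rad. I'll trim slightly, ease the side load and check that it stays steady.

Emit:
jog_arm:
  rows:
    - [[0,0.5,0.2],[0.002,0,0]]
    - [[0,0.8,0.2],[0.004,0,0]]
    - [[0,0.8,0.2],[0.004,0,0]]
    - [[0,0.8,0.2],[0.004,0,0]]
    - [[0,0.8,0.2],[0.004,0,0]]
    - [[0,0.8,0.2],[0.004,0,0]]
    - [[0,0.8,0.2],[0.004,0,0]]
    - [[0,0.8,0.2],[0.004,0,0]]
    - [[0,0.8,0.2],[0.004,0,0]]
    - [[0,0.8,0.2],[0.004,0,0]]

```text
time: 20.7
tool_pos: [551.8, 278.3, 163.5]
tcp_rot: [-168.9, 0.0, -170.0]
ft_force: [-0.9, 1.1, 4.7]
finger_gap: 25.0
grip_force: 71.4
```

Emit:
jog_arm:
  rows:
    - [[0,0,0],[0,0,0]]
    - [[0,0,0],[0,0,0]]
    - [[0,0,0],[0,0,0]]
    - [[0,0,0],[0,0,0]]
    - [[0,0,0],[0,0,0]]
    - [[0,0,0],[0,0,0]]
    - [[0,0,0],[0,0,0]]
    - [[0,0,0],[0,0,0]]
    - [[0,0,0],[0,0,0]]
    - [[0,0,0],[0,0,0]]

```text
time: 21.7
tool_pos: [551.8, 278.3, 163.5]
tcp_rot: [-168.9, 0.0, -170.0]
ft_force: [-0.7, 1.1, 4.7]
finger_gap: 25.6
grip_force: 71.5
```

Emit:
jog_arm:
  rows:
    - [[0,0,0],[0,0,0]]
    - [[0,0,0],[0,0,0]]
    - [[0,0,0],[0,0,0]]
    - [[0,0,0],[0,0,0]]
    - [[0,0,0],[0,0,0]]
    - [[0,0,0],[0,0,0]]
    - [[0,0,0],[0,0,0]]
    - [[0,0,0],[0,0,0]]
    - [[0,0,0],[0,0,0]]
    - [[0,0,0],[0,0,0]]

```text
time: 22.7
tool_pos: [551.8, 278.3, 163.5]
tcp_rot: [-168.9, 0.0, -170.0]
ft_force: [0.1, 0.6, 5.5]
finger_gap: 25.3
grip_force: 71.5
```

Emit:
jog_arm:
  rows:
    - [[0,0,-0.4],[0,0,0]]
    - [[0,0,-0.4],[0,0,0]]
    - [[0,0,-0.4],[0,0,0]]
    - [[0,0,-0.4],[0,0,0]]
    - [[0,0,-0.4],[0,0,0]]
    - [[0,0,-0.4],[0,0,0]]
    - [[0,0,-0.4],[0,0,0]]
    - [[0,0,-0.4],[0,0,0]]
    - [[0,0,-0.4],[0,0,0]]
    - [[0,0,-0.4],[0,0,0]]

```text
time: 23.7
tool_pos: [551.6, 278.4, 163.6]
tcp_rot: [-168.9, -0.0, -170.0]
ft_force: [0.8, -0.2, 0.6]
finger_gap: 25.2
grip_force: 70.8
```

Emit:
jog_arm:
  rows:
    - [[0,0,0],[0,0,0]]
    - [[0,0,0],[0,0,0]]
    - [[0,0,0],[0,0,0]]
    - [[0,0,0],[0,0,0]]
    - [[0,0,0],[0,0,0]]
    - [[0,0,0],[0,0,0]]
    - [[0,0,0],[0,0,0]]
    - [[0,0,0],[0,0,0]]
    - [[0,0,0],[0,0,0]]
    - [[0,0,0],[0,0,0]]

```text
time: 24.7
tool_pos: [551.6, 278.5, 163.6]
tcp_rot: [-168.9, -0.0, -170.0]
ft_force: [1.6, -0.3, -2.0]
finger_gap: 25.2
grip_force: 70.5
```

```bash
python3 - <<'E'
from h import *
s=r.sense(); print(s['tool_pos'],s['tcp_rot'],s['ft_force'])
O,Rg=gframe(s); q=O+np.array((-1.5,-.2,0)); print(O)
ims=[cloud('side') for _ in range(8)]
print(np.round([[d[1] for d in dial(im,q,Rg)] for im,_ in ims],3).mean(0))
m=np.mean([i for i,_ in ims],0).astype(np.uint8)
pts=[(40,110),(-40,110),(-40,20),(40,20)]
src=np.float32([pix('side',q+Rg@np.array((-3.5,y,z))) for y,z in pts])
H=cv2.getPerspectiveTransform(src,np.float32([[0,0],[533,0],[533,600],[0,600]]))
w=cv2.warpPerspective(m,H,(533,600),flags=cv2.INTER_CUBIC)
cv2.imwrite('pics/p10.png',np.hstack([w[:,:260],cv2.resize(m[140:260,170:278],(540,600))]))
hsv=cv2.cvtColor(w,cv2.COLOR_BGR2HSV); g=w.max(-1)
def cen(msk,v): 
    u=np.where(msk[v])[0]; return u.mean().round(1) if len(u) else None
for v in(110,140,170,200,420,440,460,480,490): print(v,cen((g<62),v) if 0 else np.where(g[v,100:300]<75)[0][[0,-1]]+100 if (g[v,100:300]<75).any() else None)
br=(hsv[...,1]>110)
for v in(515,530,550,570): print('tab',v,cen(br,v))
E
```

```text
[551.553805   278.4618059  163.63649879] [-1.68884187e+02 -1.70208657e-02 -1.70016280e+02] [ 1.58865356 -0.27656236 -2.02313467]
[554.70845537 260.38105318  70.22250326]
[0.200125 0.1845  ]
110 [220 285]
140 [218 279]
170 [211 273]
200 [206 269]
420 [174 216]
440 [166 213]
460 [158 208]
480 [151 212]
490 [157 209]
tab 515 None
tab 530 180.5
tab 550 176.0
tab 570 173.0
```

View pics/p10.png

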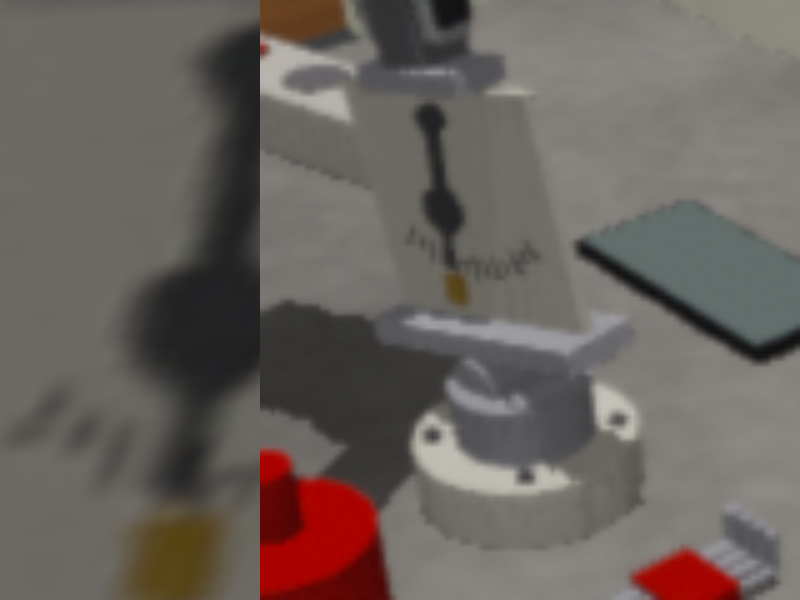

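Emit:
jog_arm:
  rows:
    - [[0,-0.2,0.3],[-0.002,0,0]]
    - [[0,-0.2,0.3],[-0.002,0,0]]
    - [[0,-0.2,0.3],[-0.002,0,0]]
    - [[0,-0.2,0.3],[-0.002,0,0]]
    - [[0,-0.2,0.3],[-0.002,0,0]]
    - [[0,-0.2,0.3],[-0.002,0,0]]
    - [[0,-0.2,0.3],[-0.002,0,0]]
    - [[0,-0.2,0.3],[-0.002,0,0]]
    - [[0,-0.2,0.3],[-0.002,0,0]]
    - [[0,-0.2,0.3],[-0.002,0,0]]

```text
time: 26.1
tool_pos: [551.7, 278.3, 163.6]
tcp_rot: [-169.0, 0.0, -170.0]
ft_force: [0.2, 0.4, -0.6]
finger_gap: 25.5
grip_force: 70.8
```

Emit:
jog_arm:
  rows:
    - [[0,0,0],[0,0,0]]
    - [[0,0,0],[0,0,0]]
    - [[0,0,0],[0,0,0]]
    - [[0,0,0],[0,0,0]]
    - [[0,0,0],[0,0,0]]
    - [[0,0,0],[0,0,0]]
    - [[0,0,0],[0,0,0]]
    - [[0,0,0],[0,0,0]]
    - [[0,0,0],[0,0,0]]
    - [[0,0,0],[0,0,0]]

```text
time: 27.1
tool_pos: [551.7, 278.3, 163.6]
tcp_rot: [-169.0, 0.0, -170.0]
ft_force: [-0.7, 1.0, 0.2]
finger_gap: 25.6
grip_force: 71.0
```

Emit:
jog_arm:
  rows:
    - [[0,0,0],[0,0,0]]
    - [[0,0,0],[0,0,0]]
    - [[0,0,0],[0,0,0]]
    - [[0,0,0],[0,0,0]]
    - [[0,0,0],[0,0,0]]
    - [[0,0,0],[0,0,0]]
    - [[0,0,0],[0,0,0]]
    - [[0,0,0],[0,0,0]]
    - [[0,0,0],[0,0,0]]
    - [[0,0,0],[0,0,0]]

```text
time: 28.1
tool_pos: [551.8, 278.2, 163.6]
tcp_rot: [-169.0, 0.0, -170.0]
ft_force: [-1.2, 1.7, 1.5]
finger_gap: 25.5
grip_force: 71.1
```

Contact is steady at about 4 to 5 N with the pointer on the mark, so I'm handing in.

```bash
python3 -c "
from bench import r
print(r.hand_in())"
```

```text
the job is handed in; nothing more can be done
None
```

I handed the job in at about 28 s: the cap is upright in the middle of the mat, and the gauge is still in the gripper with its foot on the crown at about 5 N. The lean is about 0.19 rad, with the pointer within about 0.015 rad of the brass mark's middle by camera. The verdict was not shown.

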